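# Pop open the bit case on the marble carver's bench

## Robot

A 6-joint arm with a two-finger parallel gripper is mounted at the origin on the work surface. World frame = base frame: x ahead of the robot, y to its left, z up, the work surface at z = 0. Lengths are in m, angles in rad, forces in N, time in s.
With the tool pointing down it reaches from about 0.25 to 0.725 m from the base axis. Payload 4 kg.
Tool frame: the origin (TCP) lies on the centre line of the jaws, within the pads' length; the fingertips stand 11 mm ahead of it and the grasp point (between the pads) lies 8 mm behind it; z points along the fingers, x is the direction in which the jaws open and shut, and the axes are right-handed (so a half turn about z gives the same grasp; the last joint's range is limited). The gripper opens to 85 mm and grips with 20 to 120 N. Pads are 22 mm wide; open, the fingers measure 114 mm over their backs; the gripper's body (76 mm by 85 mm) begins 54 mm behind the grasp point. The pads swing forward as they close: fully open they stand 13 mm farther back than shut.
Start: joints at [-1.128, 0.241, 0.005, 1.335, 0, 1.571], TCP at [0.214, -0.452, 0.221] pointing down, gripper open.
Joint ranges: [-2.72, 2.72], [-1.05, 1.87], [-1.09, 1.28], [-1.99, 2.15], [-1.42, 1.44], [-3.14, 3.14]. Speed limits (rad/s): [2.79, 2.79, 3.14, 3.14, 3.14, 3.14].

## Interface

Orientations are given as a unit quaternion [x, y, z, w].
In Python, from workcell import bot, viewer, order gives the robot as it stands. The module is installed in compiled form; this text tells all that it offers.
- The arm moves only by the tool send_rows, never from a script. Its argument "increments" is a list that holds one entry, the list of rows, each a list of 4 numbers: the shift along the tool's x, y, z in m, then the turn about the tool's z in degrees. A call has exactly 8 rows; each row shifts and turns the pose as measured when the row begins, along the tool's axes as they then stand; what a row does not reach is not made up. A row lasts 1/10 s, in which the tool goes at most 50 mm and 8.59 degrees, less where a joint would pass 70% of its speed; a pose out of reach is approached as far as the arm can. A call is refused whole if a number of a shift passes 0.05 or a number of a turn 8.59, either way. A call with a gripper value outside its range is refused whole. "hand" is the closure, from -1 (fully open) to 1 (shut), so that 0 is half open, set as the call begins (left out, the last holds). The fingers move at their own pace and stop on an object; the grip force is fixed at half the most. Time passes only in rows, so rows that do not move let the fingers close, or fill a call up. It gives the time, the measured TCP pose, the force and the opening at its end, in the units of the state.
- bot.get_obs(): the state, without advancing time (a new reading comes with each control period).
- viewer.camera(name): name is "side" or "top"; returns a dict with "image" (384x512x3 uint8, red, green, blue), "range_z" (384x512 float32, m along the optical axis (not along the pixel's ray), 0 where there is no reading), "camera_matrix" (3x3 intrinsics, pixels), "eye" and "rotation" of the camera in the world. Camera axes: x right, y down, z forward; pixel columns grow to the right and rows downward; lengths in m; the calibration is good to about 2 mm. A picture is of the moment at which its call begins.
- order.job_done(): hands the job in, once; it reports no verdict.
The state is a dict: "clock": time; "joint_pos": joint angles; "joint_vel": joint speeds; "tau": joint torques, N m; "eef_pos": TCP position; "tool_rot": TCP orientation; "ft_force": force on the tool from outside, world axes, zero at the start; "ft_torque": the same for the moment, N m; "grip_width": finger opening in m.
Only numpy, scipy, OpenCV 4.12 (cv2) and the standard library are available. Lean on these libraries where they do the work, as an engineer would, in place of code of your own. Each camera call takes 0.05 s, during which the arm holds its last target.

## Task

Open the blue bit case: press down its yellow release tab so that the blue lid springs up by itself, then push the lid all the way back until it rests fully open on its own. Leave the red case shut, and do not pick up or shift the other things on the bench.

Things in the scene. Friction and masses are not known exactly. Their poses are not given: they have to be found in the camera images.
- blue_case: Low dark-steel drill-bit case with a flat blue lid, fixed to the bench; 110 mm (its own x) by 150 mm (its own y), 46.5 mm high with the lid shut. Origin: centre of its underside. Its x axis points from the yellow catch at the front (-x) to the lid hinge at the back (+x); z is up. Its yaw about z varies within +-0.4 rad of the world's.
- blue_tab_pad (a point): Point on top of the yellow thumb tab that releases the blue lid, in the middle of where to press. The tab sticks out level from the middle of the case's front: a ledge 34 mm wide and 50 mm long, its top 24.5 mm above the bench; the point is 34 mm out (case -x) from the upright part of the catch, 47 mm out from the front edge of the lid, and moves with the tab. Press straight down.
- blue_tab (a joint): Turn of the blue case's release tab, rad: 0 at rest, grows as the tab is pressed down, stop at 0.28 (about 10 mm down at the pressing point). The catch lets go at about 0.11 to 0.14 (4 to 5 mm down); it takes about 1.5 N to start and 5 N to reach the stop. It springs back when let go.
- blue_lid (a joint): Opening angle of the blue lid, rad: 0 shut and latched; released, a spring plunger under it lifts it in about half a second to about 0.55 and holds it there; from there it turns easily (1 to 2 N at the front edge); past upright (1.57) it falls on slowly by its own weight to the stop at 1.9, where it stays. Short of upright it falls back to about 0.55.
- blue_lid_edge (a point): Middle of the front edge of the blue lid plate (110 mm from the hinge; the plate is 4 mm thick, 150 mm wide). A steel tongue 26 mm wide and 5 mm long sticks out beyond it. Moves with the lid.
- blue_hinge (a point): Middle of the blue lid's hinge line, at the back top edge of the case, 42.5 mm above the bench; the hinge line runs along the case's y axis.
- red_case: Low dark-steel drill-bit case with a flat red lid, fixed to the bench; 110 mm (its own x) by 150 mm (its own y), 46.5 mm high with the lid shut. Origin: centre of its underside. Its x axis points from the yellow catch at the front (-x) to the lid hinge at the back (+x); z is up. Its yaw about z varies within +-0.4 rad of the world's. The same case as the blue one, to be left shut; either may stand on the left.
- red_lid (a joint): Opening angle of the red lid, rad, 0 shut: must stay shut.
- wedge: Loose light wooden wedge, 110 x 32 x about 17 mm, lying on the bench between the two cases. Origin under its centre. To be left alone.
- offcut: Loose marble offcut, 70 x 50 x 30 mm. Origin under its centre. To be left alone.
- chisel: Loose hand tool with a wooden handle and steel shank, 200 mm long, lying down. To be left alone.
- mallet: Loose wooden carver's mallet standing on its head, 88 mm across, 195 mm high. Origin under its centre. To be left alone.
- wax_tin: Loose aluminium tin, 72 mm across, 55 mm high, standing between and behind the cases. Origin under its centre. To be left alone.
- brush: Loose dusting brush, 200 mm long, lying down. To be left alone.
- cup: Loose white cup, 76 mm across, 90 mm high. Origin under its centre. To be left alone.

How it is judged:
By the outcome, as a careful person would: the job done as asked, in the order asked, and still so for the second after the job is handed in, with the robot touching nothing.
It also fails if it takes over 45 s, if anything falls off the work surface, if the arm or the gripper's body presses on something with over 40 N, if the wrist force passes 120 N, or if a joint passes its speed limit or range.

## Working session

There is one attempt and no reset: what is moved stays moved. The work goes in short steps, Python scripts to look and compute and a tool call to move; the robot and the scene stay as the last step left them, time stands still between calls to the robot, and variables do not carry over. Pictures are saved under pics/ and viewed, and the job is handed in when it is done.

Besides the shell and the picture viewer there is one more tool, called after "Emit:" as name(argument=value, ...) on one line, values as JSON. send_rows: Moves the arm, as the interface text tells. Its arguments: {"type":"object","properties":{"increments":{"type":"array","items":{"type":"array","items":{"type":"array","items":{"type":"number"}}}},"hand":{"type":"number"}},"required":["increments"]}

```bash
mkdir -p pics
cat > h.py <<'E'
import numpy as np, cv2
from workcell import bot, viewer, order
def snap(n,tag):
    c=viewer.camera(n); cv2.imwrite(f'pics/{tag}.png',c['image'][:,:,::-1]); np.savez(f'pics/{tag}.npz',**{k:np.asarray(v) for k,v in c.items()}); return c
def w(c,u,v):
    K=c['camera_matrix'];z=c['range_z'][int(v),int(u)]
    p=np.array([(u-K[0,2])/K[0,0]*z,(v-K[1,2])/K[1,1]*z,z]); return c['rotation']@p+c['eye']
def cloud(c):
    K=c['camera_matrix'];z=c['range_z'];v,u=np.mgrid[:z.shape[0],:z.shape[1]]
    p=np.stack([(u-K[0,2])/K[0,0]*z,(v-K[1,2])/K[1,1]*z,z],-1); return p@np.asarray(c['rotation']).T+c['eye']
E
python3 - <<'E'
from h import *
c=snap('top','t0');d=snap('side','s0')
for x in(c,d): print(x['eye'],x['rotation'])
print(bot.get_obs())
E
```

```text
[ 0.41168204 -0.01249559  1.23624255] [-0.70517491  0.70745004 -0.03328469  0.03368854]
[0.2614051  0.79555765 0.91270905] [-0.12916     0.91327515 -0.38078032  0.06521146]
{'clock': 0.1, 'joint_pos': array([-1.12801331e+00,  2.41321219e-01,  3.88607435e-03,  1.33521007e+00,
        1.17076996e-05,  1.57085087e+00]), 'joint_vel': array([ 0.00087967, -0.00119953,  0.00245785, -0.00309073, -0.00117016,
       -0.00082835]), 'tau': array([ 3.64954421e-04, -3.73137939e+01,  2.53009772e+01,  1.08583731e-02,
        4.37621259e-05,  3.69155799e-06]), 'eef_pos': array([ 0.21398497, -0.45126055,  0.22062055]), 'tool_rot': array([ 8.45105094e-01, -5.34599407e-01, -7.78149469e-04, -4.99111491e-04]), 'ft_force': array([-0.0201832 ,  0.60825601,  0.16887327]), 'ft_torque': array([-0.00758378, -0.00486396,  0.01667668]), 'grip_width': 0.08556299130387245}
```

```bash
sed -i 's/^def snap/from scipy.spatial.transform import Rotation as R\ndef snap/; s/c=viewer.camera(n);/c=dict(viewer.camera(n)); c["rotation"]=R.from_quat(c["rotation"]).as_matrix();/' h.py
python3 - <<'E'
from h import *
c=snap('top','t1');d=snap('side','s1')
print(w(c,256,192),w(d,256,192)); print(c['rotation'].round(2))
E
```

```text
[ 0.52344768 -0.01267895 -0.00156378] [ 5.12569570e-01 -7.37316116e-02  8.34505518e-05]
[[-0.   -1.    0.09]
 [-1.    0.    0.  ]
 [-0.   -0.09 -1.  ]]
```

View pics/t0.png

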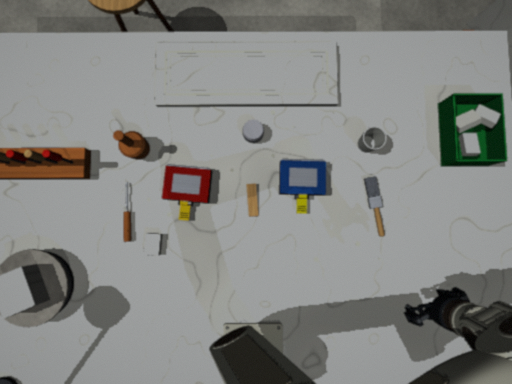

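View pics/s0.png

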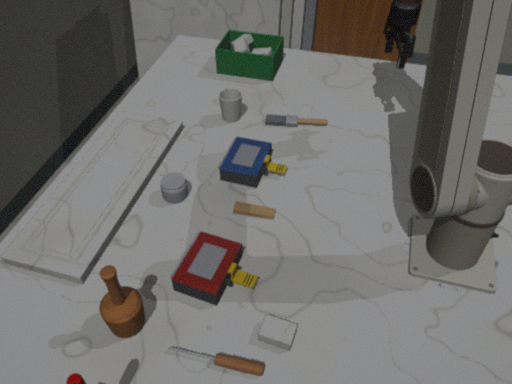

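Run:
```python
from h import *
c=snap('top','t2');P=cloud(c);I=c['image'].astype(int)
d=snap('side','s2');Q=cloud(d);J=d['image'].astype(int)
for P,I,n in((P,I,'top'),(Q,J,'side')):
    r,g,b=I[...,0],I[...,1],I[...,2]
    x,y,z=P[...,0],P[...,1],P[...,2]
    reg=(abs(y+0.13)<.14)&(x>.3)&(x<.75)
    # lid
    lid=reg&(z>.04)&(z<.055)
    pts=P[lid][:,:2]; 
    (cx,cy),s,a=cv2.minAreaRect((pts*1000).astype(np.float32)); print(n,lid.sum(),cx,cy,s,a,np.median(z[lid]))
    blue=reg&(b>r+50)&(z>.03); pts=P[blue][:,:2]
    print('blue',cv2.minAreaRect((pts*1000).astype(np.float32)))
    ye=reg&(r>110)&(g>100)&(b<80)&(z>.015)
    print('yel',ye.sum(),cv2.minAreaRect((P[ye][:,:2]*1000).astype(np.float32)),P[ye].mean(0),z[ye].min(),z[ye].max())
    t=ye&(z<.03); print('tab',cv2.minAreaRect((P[t][:,:2]*1000).astype(np.float32)),P[t].mean(0))
im=cv2.imread('pics/t2.png')[140:240,220:420]; cv2.imwrite('pics/t2c.png',cv2.resize(im,None,fx=4,fy=4,interpolation=2))
```

```text
top 1730 606.7322998046875 -98.97627258300781 (333.3858642578125, 167.33909606933594) 59.09758377075195 0.04851222985384773
blue ((542.7413330078125, -111.48541259765625), (155.59628295898438, 289.2957458496094), 24.662670135498047)
yel 204 ((501.09918212890625, -83.28131103515625), (137.71739196777344, 181.9454345703125), 14.491789817810059) [ 0.48369813 -0.1399414   0.05258966] 0.015034119315335603 1.2362425477883607
tab ((500.5375671386719, -84.91838073730469), (192.7445831298828, 80.1646957397461), 84.59317016601562) [ 0.4806508  -0.13663334  0.02398308]
side 1564 606.1541748046875 -102.02963256835938 (327.306884765625, 167.74024963378906) 59.68634796142578 0.048555690042513144
blue ((566.8506469726562, -161.68507385253906), (143.7189178466797, 106.5922622680664), 87.8909683227539)
yel 150 ((478.4430847167969, -85.19778442382812), (61.074127197265625, 187.7186737060547), 2.0117125511169434) [ 0.4818909  -0.15160688  0.02976359] 0.015117632555237792 0.05835247959546874
tab ((477.5897216796875, -85.45100402832031), (190.03421020507812, 50.019954681396484), 88.31816101074219) [ 0.47732249 -0.14947986  0.02531758]
```

View pics/t2c.png

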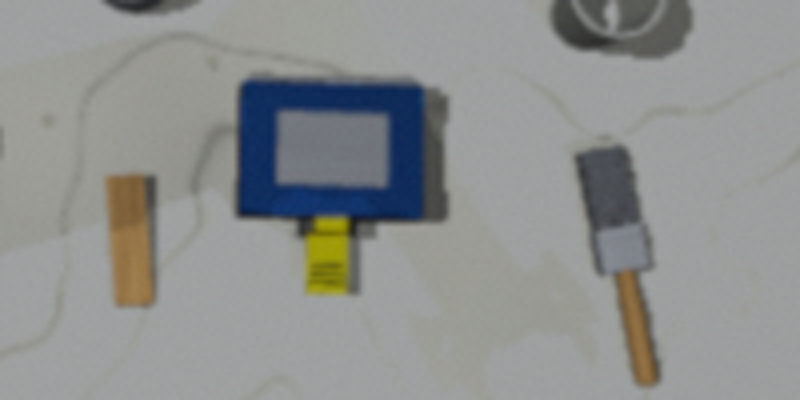

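Run:
```python
from h import *
def load(t): return dict(np.load(f'pics/{t}.npz'))
def f(p,u0,u1):  # crop
    pass
for n in('t2','s2'):
    c=load(n);P=cloud(c);I=c['image'].astype(int)
    r,g,b=I[...,0],I[...,1],I[...,2];x,y,z=P[...,0],P[...,1],P[...,2]
    reg=(y<-.05)&(y>-.25)&(x>.42)&(x<.66)
    lid=(reg&(z>.04)&(z<.053)&(x>.505)).astype(np.uint8)
    k,l,st,_=cv2.connectedComponentsWithStats(lid); i=1+st[1:,4].argmax(); m=l==i
    m=cv2.erode(m.astype(np.uint8),np.ones((1,1)))>0
    print(n,cv2.minAreaRect((P[m][:,:2]*1000).astype(np.float32)),P[m].mean(0))
    ye=reg&(b<.6*r)&(b<.6*g)&(z>.015)
    t=ye&(z<.03); print('tab',t.sum(),cv2.minAreaRect((P[t][:,:2]*1000).astype(np.float32)),np.median(P[t],0),P[t].min(0),P[t].max(0))
    up=ye&(z>=.03);print('up',P[up].mean(0) if up.any() else 0)
c=load('t2')
def ray(u,v,h):
    K=c['camera_matrix'];d=c['rotation']@np.array([(u-K[0,2])/K[0,0],(v-K[1,2])/K[1,1],1]);return (c['eye']+d*(h-c['eye'][2])/d[2])[:2]
for q in((240,82),(423,82),(421,218),(239,216)): print(ray(220+q[0]/4-.375,140+q[1]/4-.375,.0465).round(4))
for q in((308,232),(350,232),(349,293),(307,293)): print(ray(220+q[0]/4-.375,140+q[1]/4-.375,.0245).round(4))
```

```text
t2 ((568.4708251953125, -164.02676391601562), (149.87628173828125, 120.42427825927734), 88.24440002441406) [ 0.56887413 -0.16424675  0.04826176]
tab 143 ((479.9178161621094, -164.72715759277344), (58.746826171875, 37.20036697387695), 3.2544713020324707) [ 0.47720249 -0.16392467  0.02557828] [ 0.45097031 -0.18234349  0.01786819] [ 0.51027181 -0.14509966  0.02990259]
up [ 0.50131264 -0.1628295   0.04620402]
s2 ((568.6499633789062, -164.98907470703125), (156.7814178466797, 122.68094635009766), 89.08685302734375) [ 0.56847293 -0.15832044  0.04825753]
tab 154 ((476.7362060546875, -162.11102294921875), (38.574649810791016, 53.06925964355469), 85.72663116455078) [ 0.47667753 -0.15788272  0.026101  ] [ 0.45044131 -0.18040603  0.01904608] [ 0.50424494 -0.14093755  0.02982159]
up [ 0.50311669 -0.15945245  0.04735648]
[ 0.6239 -0.0906]
[ 0.6234 -0.2408]
[ 0.5114 -0.2368]
[ 0.5135 -0.0887]
[ 0.502  -0.1471]
[ 0.5018 -0.1819]
[ 0.4514 -0.1803]
[ 0.4515 -0.1456]
```

Emit:
send_rows(hand=1, increments=[[[0, 0, 0, 5], [0, 0, 0, 5], [0, 0, 0, 5], [0, 0, 0, 5], [0, 0, 0, 5], [0, 0, 0, 1.6], [0, 0, 0, 0], [0, 0, 0, 0]]])

```text
clock: 1.1
eef_pos: [0.2139, -0.451, 0.2203]
tool_rot: [-0.693, 0.721, 0.001, 0.0]
ft_force: [0.0, 0.2, -0.2]
grip_width: -0.0001
```

```bash
cat >> h.py <<'E'
def st(target=None):
    o=bot.get_obs();M=R.from_quat(o['tool_rot']).as_matrix()
    print('t',round(o['clock'],2),'p',o['eef_pos'].round(4),'x ang',np.degrees(np.arctan2(M[1,0],M[0,0])).round(2),'F',o['ft_force'].round(2),'w',round(o['grip_width'],4),'q',o['joint_pos'].round(2))
    if target is not None: print('tool delta',(M.T@(np.array(target)-o['eef_pos'])).round(4))
    return o
E
python3 -c "
from h import *
st([.463,-.163,.12])"
```

```text
t 1.1 p [ 0.2139 -0.451   0.2203] x ang -92.3 F [ 0.03  0.19 -0.22] w -0.0001 q [-1.13  0.24  0.    1.34  0.    2.05]
tool delta [-0.2975 -0.2375  0.1007]
```

Emit:
send_rows(increments=[[[-0.042, -0.034, 0, 0], [-0.042, -0.034, 0, 0], [-0.042, -0.034, 0, 0], [-0.042, -0.034, 0, -0.5], [-0.042, -0.034, 0.025, -0.6], [-0.042, -0.034, 0.025, 0], [-0.042, -0.034, 0.025, 0], [0, 0, 0.025, 0]]])

```text
clock: 1.9
eef_pos: [0.445, -0.1948, 0.1354]
tool_rot: [-0.699, 0.715, -0.007, 0.002]
ft_force: [0.0, -1.1, -0.0]
grip_width: 0.0001
```

```bash
python3 -c "
from h import *
st([.463,-.163,.05])"
```

```text
t 1.9 p [ 0.445  -0.1948  0.1354] x ang -91.33 F [ 0.   -1.14 -0.04] w 0.0001 q [-0.41  0.26 -0.2   1.09 -0.    2.75]
tool delta [-0.0327 -0.0162  0.0855]
```

Emit:
send_rows(increments=[[[-0.017, -0.009, 0.01, 0], [-0.016, -0.009, 0.015, 0], [0, 0, 0.02, 0], [0, 0, 0.02, 0], [0, 0, 0, 0], [0, 0, 0, 0], [0, 0, 0, 0], [0, 0, 0, 0]]])

```text
clock: 2.7
eef_pos: [0.4655, -0.1579, 0.0666]
tool_rot: [-0.702, 0.712, -0.005, 0.002]
ft_force: [-0.1, -0.2, 0.2]
grip_width: 0.0002
```

```bash
python3 -c "
from h import *
st([.464,-.163,.0355])
snap('side','s3');snap('top','t3')
a=cv2.imread('pics/s3.png')[90:230,190:330];cv2.imwrite('pics/s3c.png',cv2.resize(a,None,fx=4,fy=4,interpolation=2))
"
```

```text
t 2.7 p [ 0.4655 -0.1579  0.0666] x ang -90.75 F [-0.14 -0.24  0.17] w 0.0002 q [-0.33  0.34 -0.29  0.93 -0.    2.83]
tool delta [0.0049 0.0017 0.0311]
```

View pics/s3c.png

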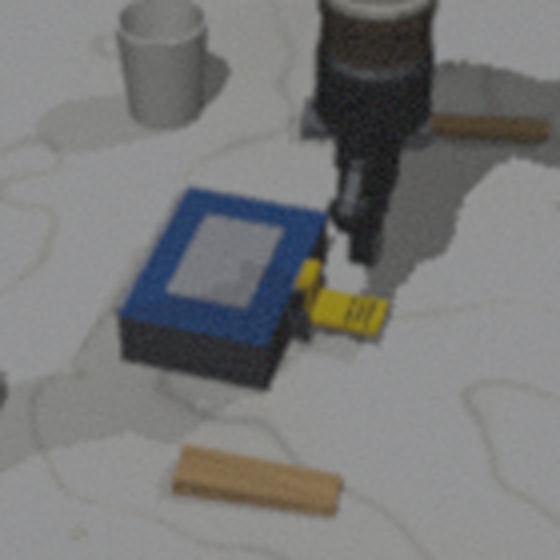

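Emit:
send_rows(increments=[[[0.005, 0.002, 0.01, 0], [0, 0, 0.01, 0], [0, 0, 0.005, 0], [0, 0, 0.003, 0], [0, 0, 0.003, 0], [0, 0, 0.003, 0], [0, 0, 0.002, 0], [0, 0, 0, 0]]])

```text
clock: 3.6
eef_pos: [0.4637, -0.164, 0.0278]
tool_rot: [-0.702, 0.712, -0.006, 0.002]
ft_force: [0.0, 0.3, 0.2]
grip_width: -0.0001
```

```bash
python3 -c "
from h import *
st([.464,-.163,.0285])
"
```

```text
t 3.6 p [ 0.4637 -0.164   0.0278] x ang -90.79 F [0.03 0.3  0.19] w -0.0001 q [-0.34  0.39 -0.33  0.83 -0.    2.82]
tool delta [-0.001  -0.0003 -0.0007]
```

```bash
python3 -c "
from h import *
st()
snap('side','s4');snap('top','t4')
a=cv2.imread('pics/s4.png')[90:230,190:330];a=cv2.resize(a,(400,400),interpolation=2)
b=cv2.imread('pics/t4.png')[140:240,250:350];b=cv2.resize(b,(400,400),interpolation=2)
cv2.imwrite('pics/4c.png',np.hstack([a,b]))
"
```

```text
t 3.6 p [ 0.4637 -0.164   0.0278] x ang -90.79 F [0.03 0.3  0.19] w -0.0001 q [-0.34  0.39 -0.33  0.83 -0.    2.82]
```

View pics/4c.png

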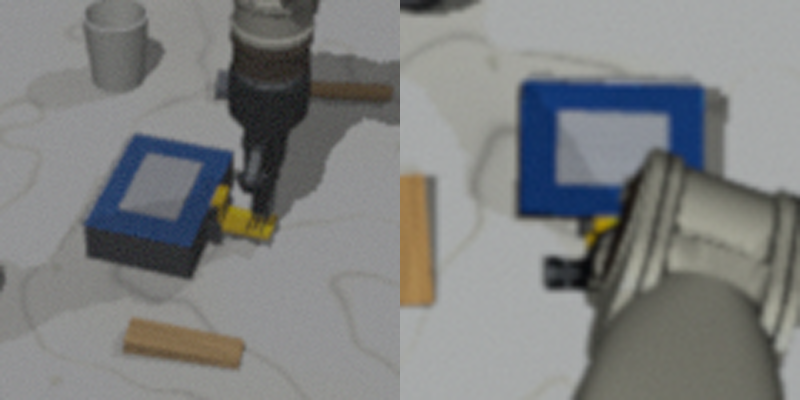

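Emit:
send_rows(increments=[[[0, 0, 0.002, 0], [0, 0, 0.002, 0], [0, 0, 0.001, 0], [0, 0, 0, 0], [0, 0, 0, 0], [0, 0, 0, 0], [0, 0, 0, 0], [0, 0, 0, 0]]])

```text
clock: 4.5
eef_pos: [0.4647, -0.1643, 0.0235]
tool_rot: [-0.702, 0.712, -0.007, 0.002]
ft_force: [-0.1, -0.7, -0.4]
grip_width: -0.0002
```

```bash
python3 -c "
from h import *
st()
snap('side','s5');
a=cv2.imread('pics/s5.png')[110:210,220:320];a=cv2.resize(a,(600,600),interpolation=2)
cv2.imwrite('pics/5c.png',a)
"
```

```text
t 4.5 p [ 0.4647 -0.1643  0.0235] x ang -90.79 F [-0.1  -0.74 -0.36] w -0.0002 q [-0.34  0.4  -0.34  0.82 -0.    2.82]
```

View pics/5c.png

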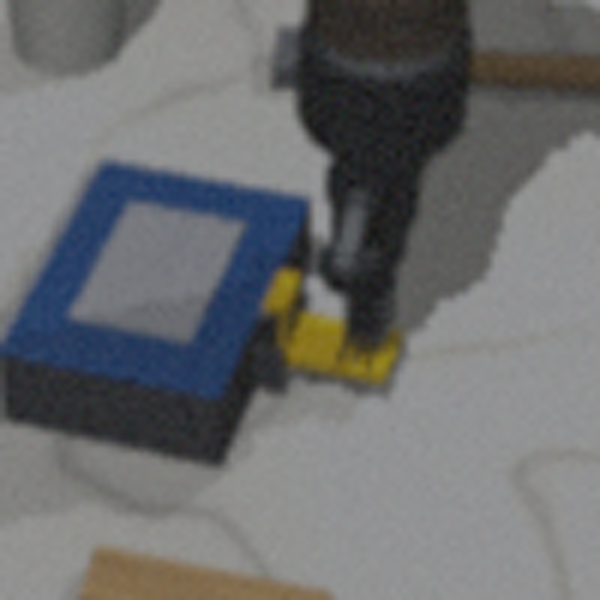

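Emit:
send_rows(increments=[[[0, 0, 0.002, 0], [0, 0, 0.002, 0], [0, 0, 0.001, 0], [0, 0, 0, 0], [0, 0, 0, 0], [0, 0, 0, 0], [0, 0, 0, 0], [0, 0, 0, 0]]])

```text
clock: 5.35
eef_pos: [0.4647, -0.1644, 0.018]
tool_rot: [-0.702, 0.712, -0.007, 0.002]
ft_force: [-0.1, 1.3, 0.1]
grip_width: 0.0
```

```bash
python3 -c "
from h import *
st()
snap('side','s6');
a=cv2.imread('pics/s6.png')[110:210,220:320];a=cv2.resize(a,(600,600),interpolation=2)
cv2.imwrite('pics/6c.png',a)
"
```

```text
t 5.35 p [ 0.4647 -0.1644  0.018 ] x ang -90.79 F [-0.12  1.27  0.05] w 0.0 q [-0.34  0.41 -0.34  0.81 -0.    2.82]
```

View pics/6c.png

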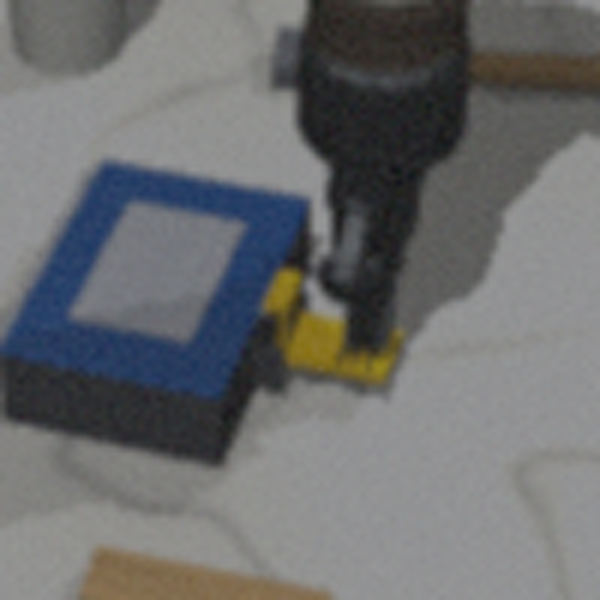

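```bash
python3 -c "
from h import *
for t in('s3','s6'):
    c=dict(np.load(f'pics/{t}.npz'));P=cloud(c)
    print(t)
    for v in range(150,178,2):
        print(v,[tuple((P[v,u]*1000).round().astype(int)) for u in range(268,292,3)])
"
```

```text
s3
150 [(np.int64(511), np.int64(-199), np.int64(52)), (np.int64(510), np.int64(-232), np.int64(25)), (np.int64(509), np.int64(-265), np.int64(-2)), (np.int64(474), np.int64(-152), np.int64(98)), (np.int64(465), np.int64(-147), np.int64(104)), (np.int64(458), np.int64(-152), np.int64(101)), (np.int64(473), np.int64(-271), np.int64(2)), (np.int64(463), np.int64(-271), np.int64(4))]
152 [(np.int64(512), np.int64(-200), np.int64(43)), (np.int64(512), np.int64(-237), np.int64(13)), (np.int64(506), np.int64(-251), np.int64(3)), (np.int64(475), np.int64(-154), np.int64(89)), (np.int64(464), np.int64(-145), np.int64(99)), (np.int64(457), np.int64(-153), np.int64(93)), (np.int64(471), np.int64(-261), np.int64(2)), (np.int64(462), np.int64(-265), np.int64(1))]
154 [(np.int64(512), np.int64(-202), np.int64(34)), (np.int64(511), np.int64(-234), np.int64(7)), (np.int64(504), np.int64(-243), np.int64(2)), (np.int64(474), np.int64(-153), np.int64(83)), (np.int64(464), np.int64(-145), np.int64(91)), (np.int64(457), np.int64(-153), np.int64(87)), (np.int64(469), np.int64(-256), np.int64(-1)), (np.in
[... 8796 characters left out ...]
)), (np.int64(491), np.int64(-157), np.int64(-1)), (np.int64(481), np.int64(-155), np.int64(3)), (np.int64(475), np.int64(-164), np.int64(-3)), (np.int64(465), np.int64(-161), np.int64(2)), (np.int64(456), np.int64(-162), np.int64(3)), (np.int64(448), np.int64(-166), np.int64(2)), (np.int64(440), np.int64(-168), np.int64(2))]
176 [(np.int64(496), np.int64(-142), np.int64(4)), (np.int64(488), np.int64(-145), np.int64(3)), (np.int64(480), np.int64(-149), np.int64(1)), (np.int64(471), np.int64(-149), np.int64(3)), (np.int64(463), np.int64(-153), np.int64(2)), (np.int64(455), np.int64(-157), np.int64(1)), (np.int64(446), np.int64(-156), np.int64(3)), (np.int64(438), np.int64(-158), np.int64(3))]
```

Emit:
send_rows(increments=[[[0, 0, 0.002, 0], [0, 0, 0.001, 0], [0, 0, 0.001, 0], [0, 0, 0.001, 0], [0, 0, 0, 0], [0, 0, 0, 0], [0, 0, 0, 0], [0, 0, 0, 0]]])

```text
clock: 6.2
eef_pos: [0.4649, -0.1645, 0.0131]
tool_rot: [-0.702, 0.712, -0.007, 0.002]
ft_force: [-0.0, -0.1, 0.5]
grip_width: -0.0002
```

```bash
python3 -c "
from h import *
st()
snap('side','s7');
a=cv2.imread('pics/s7.png')[110:210,220:320];a=cv2.resize(a,(600,600),interpolation=2)
cv2.imwrite('pics/7c.png',a)
"
```

```text
t 6.2 p [ 0.4649 -0.1645  0.0131] x ang -90.79 F [-0.01 -0.15  0.55] w -0.0002 q [-0.34  0.41 -0.35  0.79 -0.    2.82]
```

View pics/7c.png

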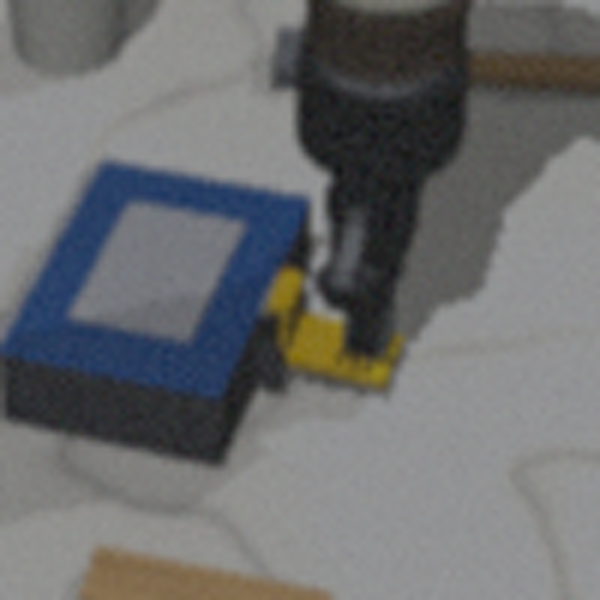

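Emit:
send_rows(increments=[[[0, 0, 0.001, 0], [0, 0, 0.001, 0], [0, 0, 0.001, 0], [0, 0, 0.001, 0], [0, 0, 0, 0], [0, 0, 0, 0], [0, 0, 0, 0], [0, 0, 0, 0]]])

```text
clock: 7.05
eef_pos: [0.465, -0.1645, 0.0095]
tool_rot: [-0.702, 0.712, -0.007, 0.002]
ft_force: [-1.9, 0.5, 4.0]
grip_width: 0.0001
```

```bash
python3 -c "
from h import *
st()
snap('side','s8');
a=cv2.imread('pics/s8.png')[110:210,220:320];a=cv2.resize(a,(600,600),interpolation=2)
cv2.imwrite('pics/8c.png',a)
"
```

```text
t 7.05 p [ 0.465  -0.1645  0.0095] x ang -90.79 F [-1.92  0.53  4.  ] w 0.0001 q [-0.34  0.42 -0.35  0.78 -0.    2.82]
```

View pics/8c.png

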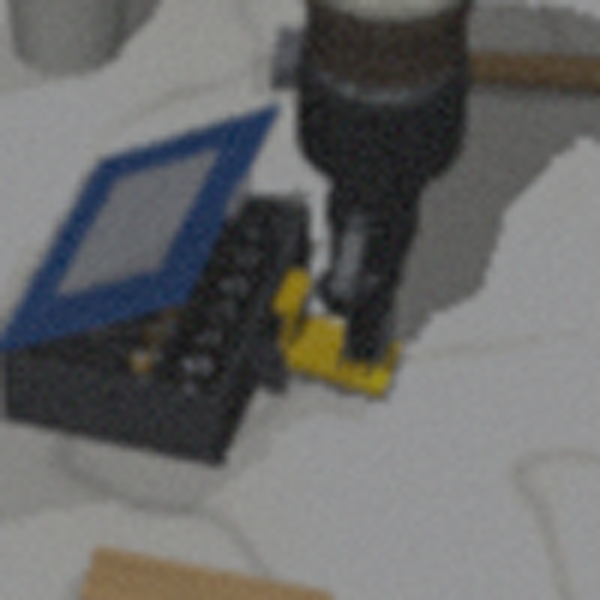

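Emit:
send_rows(increments=[[[0, 0, -0.01, 0], [0, 0.01, -0.01, 0], [0, 0, -0.015, 0], [0, 0, -0.02, 0], [0, -0.01, -0.005, 0], [0, -0.01, 0, 0], [0, -0.01, 0, 0], [0, 0, 0, 0]]])

```text
clock: 7.9
eef_pos: [0.4838, -0.1643, 0.0725]
tool_rot: [-0.702, 0.712, -0.007, 0.002]
ft_force: [-0.1, 0.3, -0.9]
grip_width: -0.0004
```

```bash
python3 -c "
from h import *
st([.513,-.164,.068])
c=snap('side','s9');P=cloud(c)
a=cv2.imread('pics/s9.png')[90:210,210:330];a=cv2.resize(a,(720,600),interpolation=2)
cv2.imwrite('pics/9c.png',a)
I=c['image'].astype(int);m=(I[...,2]>I[...,0]+30)&(P[...,0]>.48)&(P[...,0]<.66)&(P[...,1]<-.05)&(P[...,1]>-.26);Q=P[m];
A=np.c_[Q,np.ones(len(Q))];n=np.linalg.svd(Q-Q.mean(0))[2][2];print(Q.min(0),Q.max(0),n,np.arctan2(abs(n[0]),abs(n[2])))
"
```

```text
t 7.9 p [ 0.4838 -0.1643  0.0725] x ang -90.81 F [-0.12  0.31 -0.92] w -0.0004 q [-0.33  0.37 -0.23  0.96 -0.    2.83]
tool delta [-0.0007 -0.0292  0.0049]
[ 0.52929837 -0.2359546   0.04368558] [ 0.62395285 -0.08715954  0.10749077] [ 0.52190166 -0.01630828  0.85284975] 0.5491601753823954
```

View pics/9c.png

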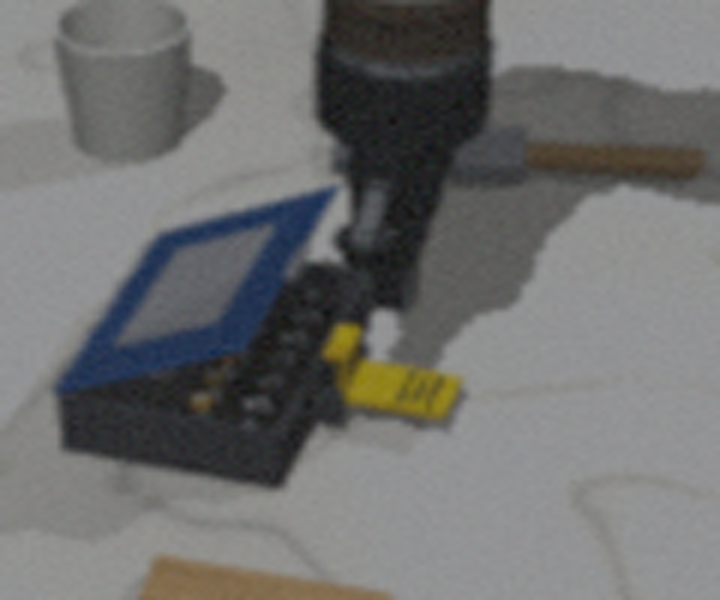

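Emit:
send_rows(increments=[[[-0.001, -0.014, 0, 0], [0, -0.014, 0, 0], [0, -0.002, 0, 0], [0, -0.007, -0.009, 0], [0, -0.007, -0.009, 0], [0, -0.009, -0.007, 0], [0, -0.009, -0.007, 0], [0, 0, 0, 0]]])

```text
clock: 8.75
eef_pos: [0.5331, -0.1625, 0.0986]
tool_rot: [-0.701, 0.713, 0.006, -0.008]
ft_force: [0.3, -0.4, 0.2]
grip_width: 0.0002
```

```bash
cat > lk.py <<'E'
from h import *
import sys
t=sys.argv[1]
st()
c=snap('side',t);P=cloud(c)
a=cv2.imread(f'pics/{t}.png')[70:190,200:340];a=cv2.resize(a,(700,600),interpolation=2)
cv2.imwrite(f'pics/{t}c.png',a)
I=c['image'].astype(int);m=(I[...,2]>I[...,0]+30)&(P[...,0]>.48)&(P[...,0]<.7)&(P[...,1]<-.05)&(P[...,1]>-.26);Q=P[m]
if len(Q)>20:
    n=np.linalg.svd(Q-np.median(Q,0))[2][2];print(len(Q),Q.min(0),Q.max(0),n,np.arctan2(n[0],n[2]))
E
python3 lk.py s10
```

```text
t 8.75 p [ 0.5331 -0.1625  0.0986] x ang -90.9 F [ 0.29 -0.43  0.22] w 0.0002 q [-0.29  0.45 -0.03  1.11 -0.01  2.87]
186 [ 0.54976136 -0.23141024  0.00598763] [ 0.62356204 -0.08615526  0.12814892] [-0.73396899  0.04251395 -0.67785108] -2.316466776578425
```

View pics/s10c.png

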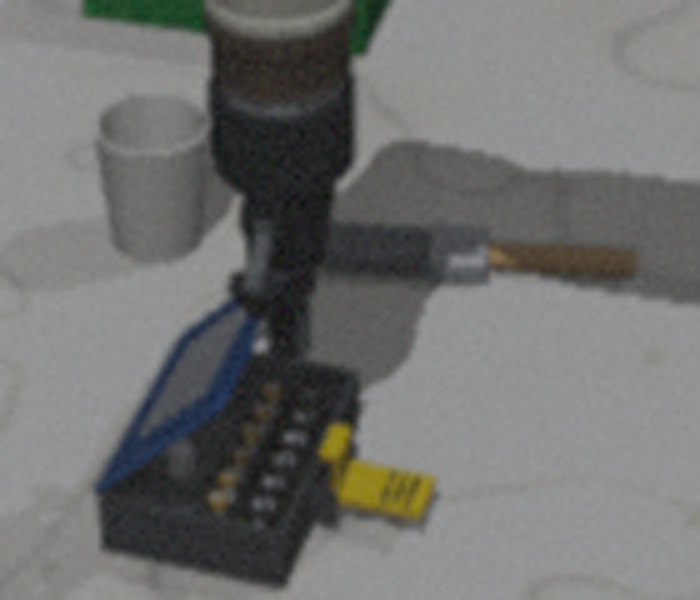

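Emit:
send_rows(increments=[[[0, -0.009, -0.008, 0], [0, -0.01, -0.007, 0], [0, -0.01, -0.006, 0], [0, -0.011, -0.005, 0], [0, -0.011, -0.004, 0], [0, -0.011, -0.003, 0], [0, -0.011, -0.002, 0], [0, 0, 0, 0]]])

```text
clock: 9.6
eef_pos: [0.601, -0.1635, 0.1276]
tool_rot: [-0.701, 0.713, 0.011, -0.012]
ft_force: [-0.1, -0.4, 0.1]
grip_width: 0.0
```

```bash
python3 lk.py s11
```

```text
t 9.6 p [ 0.601  -0.1635  0.1276] x ang -91.02 F [-0.12 -0.36  0.1 ] w 0.0 q [-0.26  0.56  0.24  1.28 -0.01  2.9 ]
```

View pics/s11c.png

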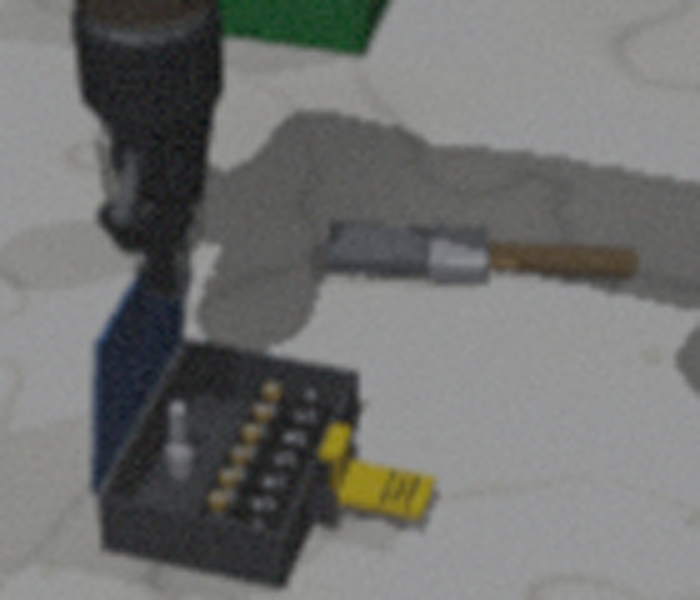

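Emit:
send_rows(increments=[[[0, -0.008, 0.002, 0], [0, -0.008, 0.002, 0], [0, -0.008, 0.002, 0], [0, -0.008, 0.002, 0], [0, -0.006, 0, 0], [0, 0, 0, 0], [0, 0, 0, 0], [0, 0, 0, 0]]])

```text
clock: 10.45
eef_pos: [0.6388, -0.1638, 0.1152]
tool_rot: [-0.701, 0.713, 0.013, -0.013]
ft_force: [-1.6, 0.0, 0.8]
grip_width: -0.0002
```

```bash
python3 lk.py s12
```

```text
t 10.45 p [ 0.6388 -0.1638  0.1152] x ang -91.04 F [-1.63  0.02  0.78] w -0.0002 q [-0.25  0.65  0.36  1.32 -0.01  2.91]
585 [ 0.62348595 -0.23763655  0.04634254] [ 0.66222624 -0.08927318  0.15137227] [-0.94517182  0.02842664  0.32533393] -1.2392923866224623
```

View pics/s12c.png

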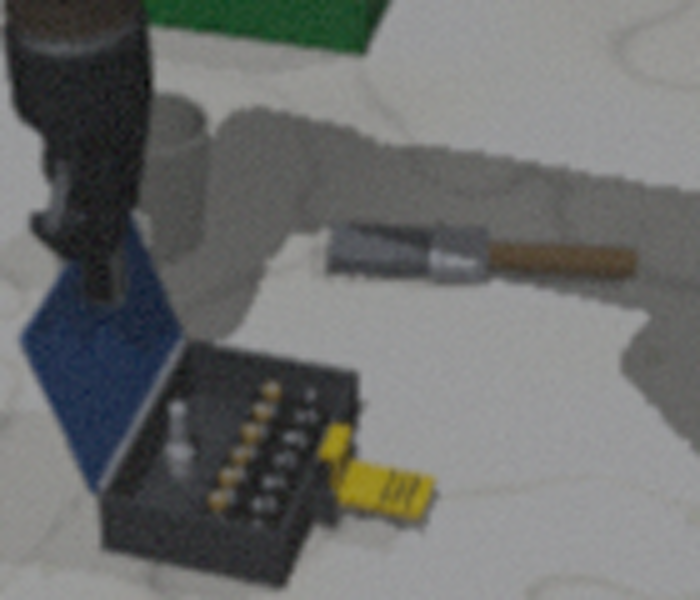

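Emit:
send_rows(increments=[[[0, 0.02, 0, 0], [0, 0.03, 0, 0], [0, 0.03, -0.02, 0], [0, 0.03, -0.03, 0], [0, 0.03, -0.03, 0], [0, 0.03, -0.02, 0], [0, 0, 0, 0], [0, 0, 0, 0]]])

```text
clock: 11.3
eef_pos: [0.4647, -0.1602, 0.2251]
tool_rot: [-0.7, 0.714, 0.013, -0.013]
ft_force: [0.2, 0.7, -0.4]
grip_width: -0.0002
```

```bash
python3 lk.py s13; python3 -c "
from h import *
snap('top','t13');import numpy as np
a=cv2.imread('pics/t13.png');b=cv2.imread('pics/t0.png');s=cv2.imread('pics/s13.png')
cv2.imwrite('pics/13all.png',cv2.resize(np.hstack([a[80:270,80:420],s[60:,120:350][:190]]),None,fx=1.4,fy=1.4))"
```

```text
t 11.3 p [ 0.4647 -0.1602  0.2251] x ang -91.06 F [ 0.24  0.71 -0.43] w -0.0002 q [-0.32  0.25  0.03  1.38 -0.01  2.84]
908 [ 0.62289553 -0.24397993  0.04838374] [ 0.66237421 -0.08959372  0.15068445] [-0.9459163   0.03176766  0.32285163] -1.2418831453083437
```

View pics/s13.png

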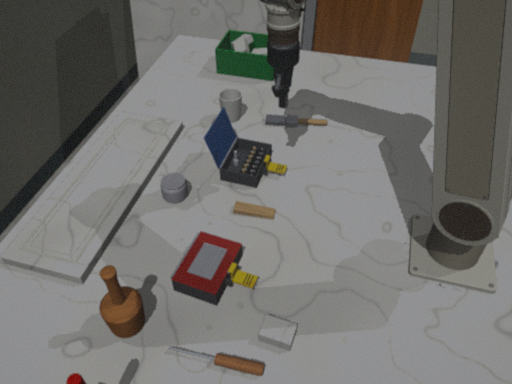

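View pics/13all.png

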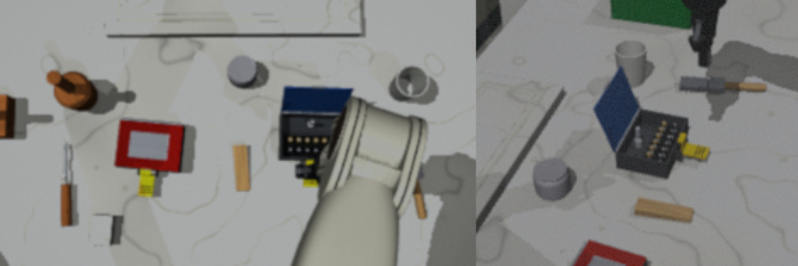

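The side picture shows the blue lid standing open behind the case, with its top near (215,120) and a fitted angle of about 1.9 rad. The red lid at (208,265) is shut. The other objects are where they were, and the arm is clear of everything.

```bash
python3 -c "
from workcell import order
print(order.job_done())"
```

```text
the job is handed in; nothing more can be done
None
```

The blue case is open and I handed the job in at about 11.4 s on the robot's clock, within the 45 s limit. I pressed the yellow tab straight down with the closed fingers, reading about 4 N with the tab pressed, and the lid sprang up by itself to about 0.55 rad. I then followed the lid's front edge up and back until it reached its stop, and drew the arm clear.

**Last checks, after backing off:**
- The blue lid stands on its own at about 1.90 rad by plane fit, unchanged from before I let go.
- The red lid is shut.
- By eye, the wedge, tin, cup, brush, chisel, offcut and mallet look unmoved in the side and top pictures. The arm hid part of the brush in the top view, but the side view shows it in place.
- The arm is touching nothing, with force readings at the noise level of under 1 N.

**One disagreement:** the closed fingertips were about 10 mm above the reported TCP height, not the 11 mm below it that the description gives. I lowered onto the tab in small steps, checking force and pictures, so this only cost a few seconds.

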